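# Scan the label on the box of nails

## Robot

A 6-joint arm with a two-finger parallel gripper is mounted at the origin on a cart in front of the work surface, level with it; the furniture and walls round the work are solid. World frame = base frame: x ahead of the robot, y to its left, z up, the work surface at z = 0. Lengths are in m, angles in rad, forces in N, time in s.
With the tool pointing down it reaches from about 0.4 to 0.825 m from the base axis. Payload 7 kg.
Tool frame: the origin (TCP) lies midway between the tips of the shut fingers; the grasp point (between the pads) lies 19 mm behind it (arm.hold_point_z is the distance from the TCP to the grasp point, in m); z points along the fingers, x is the direction in which the jaws open and shut, and the axes are right-handed (so a half turn about z gives the same grasp; the last joint's range is limited). The gripper opens to 88 mm and grips with 3 to 60 N. Pads are 19 mm wide; open, the fingers measure 130 mm over their backs; the gripper's body (78 mm by 193 mm) begins 47 mm behind the grasp point.
Start: joints at [-0.876, 0.359, 0.012, 0, -1.224, -0.288], TCP at [0.267, -0.62, 0.227] pointing down, gripper open.
Joint ranges: [-3.07, 3.07], [-1.43, 2.12], [-1.02, 1.25], [-3.03, 1.67], [-3.05, -0], [-3.03, 3.03]. Speed limits (rad/s): [2.39, 2.39, 3.01, 3.14, 3.14, 3.14].

## Interface

Orientations are given as [roll, pitch, yaw] about the fixed x, y, z axes, in that order (R = Rz(yaw) Ry(pitch) Rx(roll)).
In Python, from station import readout, viewer, job, arm gives the robot as it stands.
- The arm moves only by the tool apply_moves, never from a script. Its argument "deltas" is text: rows parted by semicolons, each of 4 numbers parted by spaces: the shift along the tool's x, y, z in cm, then the turn about the tool's z in rad. A call has 1 to 10 rows; each row shifts and turns the commanded pose from where the row before left it, along the tool's axes as they then stand; what a row does not reach is not made up. A row lasts 1/8 s, in which the tool goes at most 62.5 mm and 10.7 degrees, less where a joint would pass 70% of its speed; a pose out of reach is approached as far as the arm can. A call is refused whole if a number of a shift passes 6.25 or a number of a turn 0.188, either way. A call with a gripper value outside its range is refused whole. "gripper" is the closure, from -1 (fully open) to 1 (shut), so that 0 is half open, set as the call begins (left out, the last holds). The fingers move at their own pace and stop on an object; "squeeze" is the grip in N (left out, the last holds). Time passes only in rows, so rows that do not move let the fingers close. It gives the time, the measured TCP pose, the force and the opening at its end, in the units of the state.
- readout.get_state(): the state, without advancing time (a new reading comes with each control period).
- viewer.grab_frame(name): name is "scene" or "top" or "wrist"; returns a dict with "image" (400x640x3 uint8, red, green, blue), "camera_matrix" (3x3 intrinsics, pixels), "cam_to_world" (4x4, takes a point from camera to world coordinates). Camera axes: x right, y up, looking along -z (the intrinsics and any distortion apply to the point x, -y, -z); pixel columns grow to the right and rows downward; lengths in m; the calibration is good to about 2 mm. A picture is of the moment at which its call begins. There is no depth.
- job.job_done(): hands the job in, once; it reports no verdict.
Trained networks look in the newest picture that a camera, given by its name, has taken for a name from the list of things; names that differ only in an ending like _2 or _b are one class to them, and where a whole thing is asked for, a point or a joint stands for the part that bears it (a point fixed in the world has none). Each returns a list of dicts, best first, with "conf" (0 to 1); they miss things now and then, are a little off and sometimes report something else, mostly with a low value. They report only what shows in the picture. A call takes as long as a camera call.
- viewer.silhouettes(camera, query): "region" (400x640 bool, what is visible of it) and "extent" ([left, top, width, height] in pixels, round what is visible of it).
The state is a dict: "t": time; "q": joint angles; "qd": joint speeds; "joint_efforts": joint torques, N m; "eef_pos": TCP position; "ee_rot": TCP orientation; "force": force on the tool from outside, world axes, zero at the start; "moment": the same for the moment, N m; "width": finger opening in m.
Only numpy, scipy, OpenCV 4.12 (cv2) and the standard library are available. Lean on these libraries where they do the work, as an engineer would, in place of code of your own. Each camera call takes 0.05 s, during which the arm holds its last target.

## Task

Pick up the hand scanner from its blue pad and aim its red window squarely at the middle of the striped label on the white and red box, from about 8 cm away; hold it steady there for a second or two. Then lay the scanner gently back on the blue pad, flat and the same way up as before. Do not scan the label of the yellow box, and do not move either box.

Things in the scene. Friction and masses are not known exactly. Their poses are not given: they have to be found in the camera images.
- scanner_centre (a point): Centre, half-way up, of the loose hand scanner: a stick 135 mm long, 36 high, 0.18 kg, lying flat on the pad. Grey grip, 34 wide, from 70 mm behind this point to 25 ahead: grip it across its sides here. Then the black head, 48 wide; the red window is its front end, 65 mm ahead of this point. x: forward through the window's middle (the beam's line); y: left; z: up, its upper side (orange button).
- white_label (a point): Middle of the black-striped label, 50 mm wide, 36 high, on the white and red box (loose, 0.3 kg, 50 deep, 70 wide, 60 high): the one to scan. On the wide upright side that looks roughly towards the robot, 36 mm above the bench. x: level, square into the box (a scanner aimed squarely has its x the same way); y: left as the robot sees it; z: up. The two boxes may stand in either order.
- yellow_label (a point): Middle of the like label on the yellow and dark blue box (loose, 0.35 kg, 55 mm deep, 85 wide, 45 high), not to be scanned. Axes as for the white box's label; 22 mm above the bench.
- pad: Fixed blue pad on the bench, 190 mm by 100 mm and 4 mm thick, on which the scanner starts and to which it returns. Its origin is the centre of its underside, at bench height; x along its long side, z up.

How it is judged:
On the way:
1. the scanner is held still with its window 40 to 120 mm from the white box's label, its beam falling on the label and within 20 degrees of square to it, for 1 s (x of white_label in the frame of scanner_centre between 0.105 and 0.185 m and y of white_label in the frame of scanner_centre between -0.025 and 0.025 m and z of white_label in the frame of scanner_centre between -0.018 and 0.018 m and x of scanner_centre in the frame of white_label below -0.09 m and angle between the x axis of scanner_centre and the x axis of white_label, either way round below 0.35 rad and linear speed of scanner below 0.03 m/s and angular speed of scanner below 0.25 rad/s), for 1 s.
At the end, for the whole second after the job is handed in: The scanner lies at rest on the blue pad, flat (within 10 degrees) and the same way up as at the start, its centre within 60 mm (along the pad) and 35 mm (across it) of the pad's middle; both boxes' labels are within 20 mm of where they started (x of scanner_centre in the frame of pad between -0.06 and 0.06 m and y of scanner_centre in the frame of pad between -0.035 and 0.035 m and z of scanner_centre in the frame of pad between 0.016 and 0.028 m and angle between scanner_centre's own z axis and vertical below 0.17 rad and linear speed of scanner below 0.02 m/s and distance of each of white_label, yellow_label from where it was at the start of the episode below 0.02 m); the robot touches nothing.
It fails at once if the yellow box's label is scanned (scanner held still, aimed at it as above) (x of yellow_label in the frame of scanner_centre between 0.105 and 0.185 m and y of yellow_label in the frame of scanner_centre between -0.025 and 0.025 m and z of yellow_label in the frame of scanner_centre between -0.018 and 0.018 m and x of scanner_centre in the frame of yellow_label below -0.09 m and angle between the x axis of scanner_centre and the x axis of yellow_label, either way round below 0.35 rad and linear speed of scanner below 0.03 m/s and angular speed of scanner below 0.25 rad/s).
It fails at once if a box is pushed, lifted or knocked over (its label moved by more than 20 mm) (distance of any of white_label, yellow_label from where it was at the start of the episode above 0.02 m).
It fails at once if the scanner is dropped or thrown (faster than 0.7 m/s out of the gripper) (linear speed of scanner above 0.7 m/s and contact force between scanner and the fingers below 0.05 N).
It also fails if it takes over 48 s, if anything falls off the work surface, if the arm or the gripper's body presses on something with over 40 N, if the wrist force passes 120 N, or if a joint passes its speed limit or range.

## Working session

There is one attempt and no reset: what is moved stays moved. The work goes in short steps, Python scripts to look and compute and a tool call to move; the robot and the scene stay as the last step left them, time stands still between calls to the robot, and variables do not carry over. Pictures are saved under pics/ and viewed, and the job is handed in when it is done.

Besides the shell and the picture viewer there is one more tool, called after "Call:" as a command line: name --argument value ..., lists and objects as JSON in quotes. apply_moves: Moves the arm, as the interface text tells. Its arguments: {"type":"object","properties":{"deltas":{"type":"string"},"gripper":{"type":"number"},"squeeze":{"type":"number"}},"required":["deltas"]}

```bash
mkdir -p pics; python3 - <<'E'
from station import readout, viewer, job, arm
import cv2,numpy as np
print(readout.get_state())
for n in ["scene","top"]:
    f=viewer.grab_frame(n); cv2.imwrite(f"pics/{n}0.png",f["image"][:,:,::-1])
    print(n,f["camera_matrix"].round(1).tolist(),f["cam_to_world"].round(3).tolist())
    for q in ["scanner_centre","white_label","yellow_label","pad"]:
        for s in viewer.silhouettes(n,q)[:2]:
            print(q,round(s["conf"],2),s["extent"])
print([a for a in dir(arm) if a[0]!='_'])
E
```

```text
{'t': 0.0, 'q': array([-8.75866356e-01,  3.59371345e-01,  1.10696381e-02, -3.70156650e-04,
       -1.22409489e+00, -2.88123932e-01]), 'qd': array([-0.00109051,  0.00081222,  0.00074293, -0.00251055, -0.00175034,
        0.00055978]), 'joint_efforts': array([ 1.42088484e-03, -5.82714593e+01,  2.93060911e+01,  6.99731067e+00,
        6.72025941e-03, -2.31981066e-04]), 'eef_pos': array([ 0.2668871 , -0.61946644,  0.22563382]), 'ee_rot': array([-3.14147151e+00, -1.63318871e-03,  1.97747621e+00]), 'force': array([-0.01066519, -0.51480624, -0.03503751]), 'moment': array([ 0.0311947 ,  0.00781219, -0.00302728]), 'width': 0.08784615919651476}
scene [[467.6, 0.0, 325.0], [0.0, 467.6, 204.1], [0.0, 0.0, 1.0]] [[-0.824, 0.295, -0.484, 0.012], [-0.567, -0.41, 0.714, 0.722], [0.012, 0.863, 0.505, 0.584], [0.0, 0.0, 0.0, 1.0]]
scanner_centre 0.66 [374.8, 170.5, 46.0, 32.2]
white_label 0.56 [278.9, 182.0, 32.5, 31.6]
yellow_label 0.95 [196.5, 224.9, 50.4, 43.2]
pad 0.57 [361.5, 183.2, 82.3, 32.0]
pad 0.44 [276.6, 181.0, 32.1, 33.0]
top [[363.7, 0.0, 324.9], [0.0, 363.7, 197.2], [0.0, 0.0, 1.0]] [[-0.021, 0.988, -0.152, 0.399], [-1.0, -0.018, 0.017, -0.015], [0.014, 0.152, 0.988, 0.884], [0.0, 0.0, 0.0, 1.0]]
scanner_centre 0.95 [405.0, 197.3, 35.8, 59.3]
white_label 0.71 [314.9, 143.2, 36.3, 28.2]
yellow_label 0.87 [213.4, 139.8, 42.7, 39.5]
pad 0.95 [388.1, 192.2, 57.4, 85.5]
['Unreachable', 'hold_point_z']
```

View pics/scene0.png

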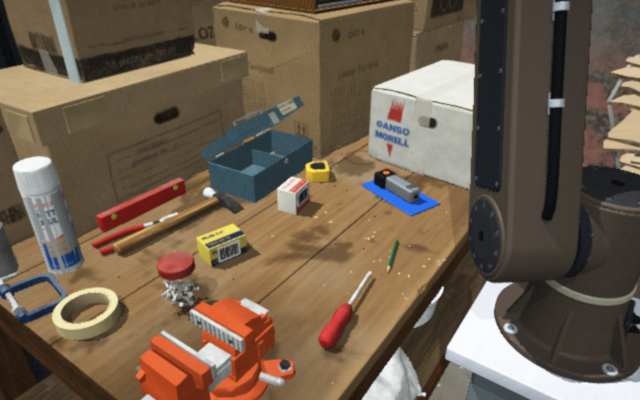

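View pics/top0.png

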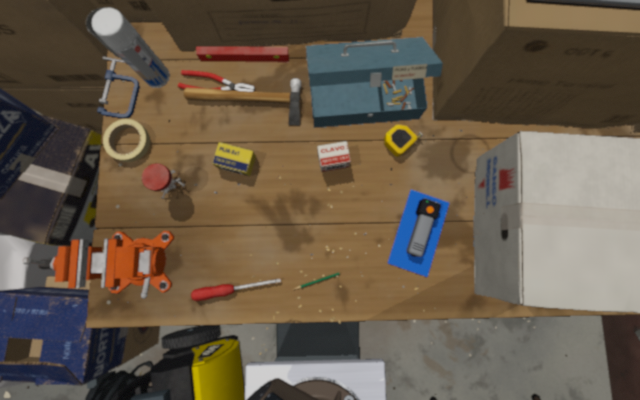

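```bash
python3 - <<'E'
import cv2
a=cv2.imread("pics/top0.png");cv2.imwrite("pics/topc.png",cv2.resize(a[125:290,200:460],None,fx=3,fy=3,interpolation=cv2.INTER_CUBIC))
a=cv2.imread("pics/scene0.png");cv2.imwrite("pics/scenec.png",cv2.resize(a[150:290,180:450],None,fx=2.9,fy=2.9,interpolation=cv2.INTER_CUBIC))
E
```

```text
(no output)
```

View pics/topc.png

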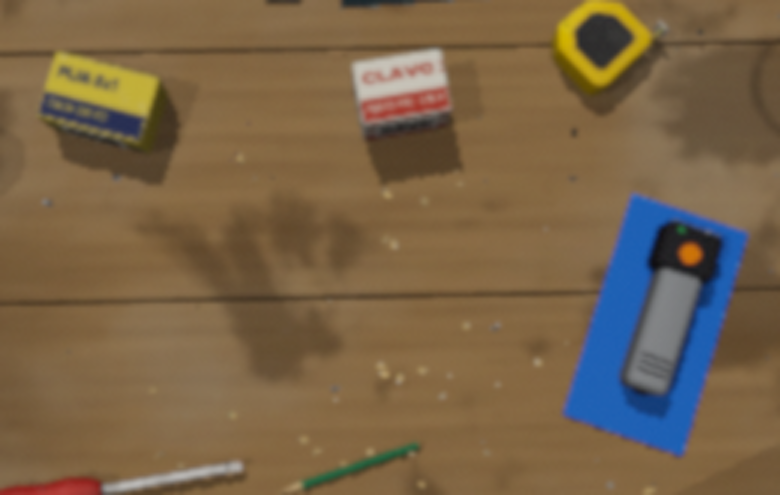

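View pics/scenec.png

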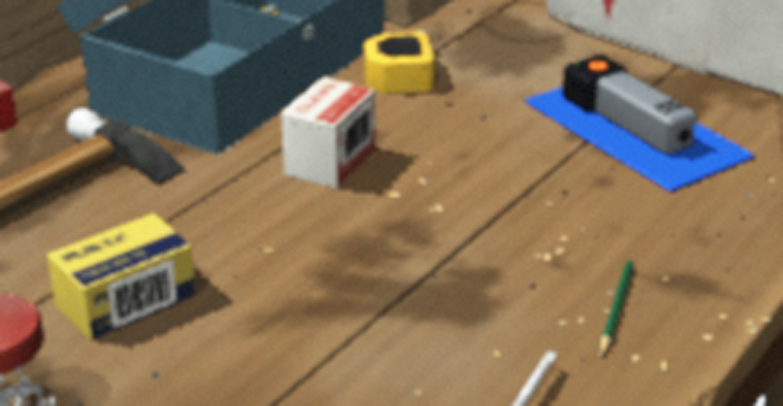

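Top view: the white/red box is at about (334,155), the yellow box at (234,157), and the scanner on the blue pad at (423,225) with its head pointing up (+x). The carton begins at about column 475, to the right of the pad.

```bash
cat > h.py <<'E'
import numpy as np,cv2
from scipy.spatial.transform import Rotation as Rn
def ray(f,u,v,z):
    K=f["camera_matrix"];T=f["cam_to_world"]
    d=T[:3,:3]@np.array([(u-K[0,2])/K[0,0],-(v-K[1,2])/K[1,1],-1]);o=T[:3,3]
    return o+d*(z-o[2])/d[2]
def proj(f,P):
    K=f["camera_matrix"];T=f["cam_to_world"]
    p=(np.atleast_2d(P)-T[:3,3])@T[:3,:3]
    return np.c_[K[0,2]-K[0,0]*p[:,0]/p[:,2],K[1,2]+K[1,1]*p[:,1]/p[:,2]]
def boxpts(c,yaw,x0,x1,y0,y1,z0,z1):
    R=np.array([[np.cos(yaw),-np.sin(yaw)],[np.sin(yaw),np.cos(yaw)]])
    P=[]
    for z in(z0,z1):
        for x,y in((x0,y0),(x1,y0),(x1,y1),(x0,y1)):
            P.append([*(np.array(c)+R@[x,y]),z])
    return np.array(P)
def draw(img,f,P,col,s,off):
    p=(proj(f,P)-off)*s
    E=[(0,1),(1,2),(2,3),(3,0),(4,5),(5,6),(6,7),(7,4),(0,4),(1,5),(2,6),(3,7)]
    for a,b in E: cv2.line(img,tuple(int(x) for x in p[a]),tuple(int(x) for x in p[b]),col,1,cv2.LINE_AA)
E
python3 - <<'E'
from h import *
from station import viewer
f=viewer.grab_frame("top")
np.save("pics/x.npy",0)
def c(u,v,z): return ray(f,200+(u+.5)/3-.5,125+(v+.5)/3-.5,z)[:2]
pad=np.array([c(*p,0.004) for p in((632,195),(748,233),(683,456),(565,415))])
print("pad",pad.round(4).tolist(),pad.mean(0)); d=(pad[0]+pad[1]-pad[2]-pad[3])/2;print(np.linalg.norm(d),np.arctan2(d[1],d[0]),np.linalg.norm(pad[0]-pad[1]))
w=np.array([c(*p,0.06) for p in((352,62),(440,49),(452,111),(360,127))])
print("white",w.round(4).tolist(),w.mean(0));d=(w[0]+w[1]-w[2]-w[3])/2;e=w[0]+w[3]-w[1]-w[2];print(np.linalg.norm(d),np.arctan2(d[1],d[0]),np.linalg.norm(e)/2,np.arctan2(e[1],e[0])-np.pi/2)
y=np.array([c(*p,0.045) for p in((57,52),(161,77),(147,143),(40,116))])
print("yellow",y.round(4).tolist(),y.mean(0));e=y[0]+y[3]-y[1]-y[2];print(np.linalg.norm(e)/2,np.arctan2(e[1],e[0])-np.pi/2)
s=np.array([c(*p,0.04) for p in((658,223),(722,235),(671,392),(624,383))])
fr=(s[0]+s[1])/2;re=(s[2]+s[3])/2;d=fr-re
print("scan",fr,re,np.linalg.norm(d),np.arctan2(d[1],d[0]), "centre",re+d*70/135)
print("carton base",ray(f,475,150,0),ray(f,477,290,0)); 
for z in(.15,.2,.25,.3): print(z,ray(f,520,133,z),ray(f,522,305,z))
E
```

```text
pad [[0.5495, -0.2413], [0.5163, -0.3348], [0.3389, -0.27], [0.3729, -0.1777]] [ 0.44438997 -0.25595607]
0.18830461594986375 -0.3479349439920348 0.0992424727865978
white [[0.6494, -0.0134], [0.6588, -0.0825], [0.6087, -0.0904], [0.5972, -0.0186]] [ 0.62854391 -0.05121414]
0.05154250480199707 0.1277978656289169 0.07119953194484784 0.14736634073808563
yellow [[0.666, 0.2206], [0.6442, 0.1381], [0.5909, 0.1486], [0.6141, 0.2327]] [0.62878039 0.18501184]
0.08631300774468077 -0.2640853677172459
scan [ 0.51548657 -0.27620756] [ 0.39334714 -0.23550586] 0.12874264941732771 -0.321666174564768 centre [ 0.4566787  -0.25661045]
carton base [ 0.64886318 -0.41198417  0.        ] [ 0.3050282  -0.38786476  0.        ]
0.15 [ 0.64200243 -0.44365887  0.15      ] [ 0.29029905 -0.41130771  0.15      ]
0.2 [ 0.62545808 -0.41449409  0.2       ] [ 0.29769791 -0.38434532  0.2       ]
0.25 [ 0.60891374 -0.3853293   0.25      ] [ 0.30509677 -0.35738294  0.25      ]
0.3 [ 0.59236939 -0.35616452  0.3       ] [ 0.31249563 -0.33042055  0.3       ]
```

```bash
python3 - <<'E'
from h import *
from station import viewer
for n,off,sz,s in(("top",(310,130),(150,150),5),("scene",(265,150),(180,80),4.4)):
    f=viewer.grab_frame(n);off=np.array(off)
    im=f["image"][off[1]:off[1]+sz[1],off[0]:off[0]+sz[0],::-1]
    im=cv2.resize(im,None,fx=s,fy=s,interpolation=cv2.INTER_CUBIC).copy()
    draw(im,f,boxpts((.4444,-.256),-.348,-.095,.095,-.05,.05,0,.004),(0,255,255),s,off)
    draw(im,f,boxpts((.6285,-.0512),.14,-.025,.025,-.035,.035,0,.06),(0,255,0),s,off)
    c=(.4567,-.2566);y=-.322
    draw(im,f,boxpts(c,y,-.07,.025,-.017,.017,.004,.04),(0,255,0),s,off)
    draw(im,f,boxpts(c,y,.025,.065,-.024,.024,.004,.04),(255,0,255),s,off)
    cv2.imwrite(f"pics/ov_{n}.png",im[:600,:800])
E
```

```text
(no output)
```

View pics/ov_top.png

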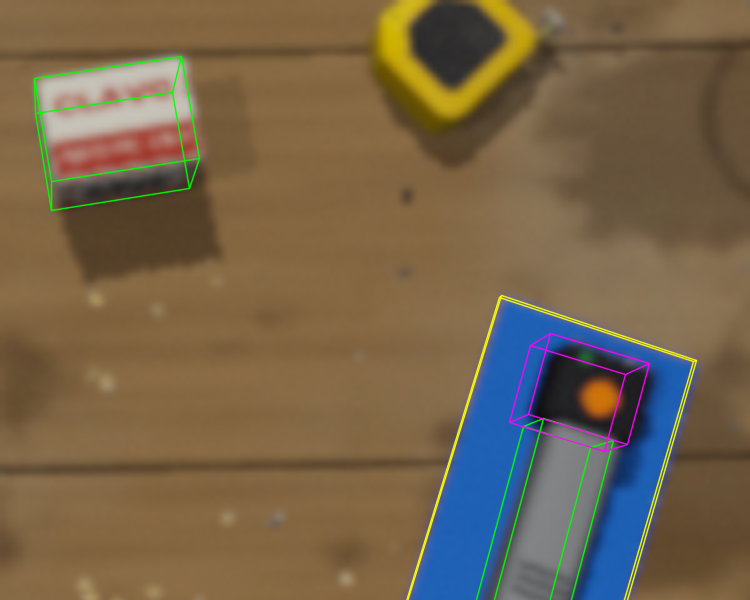

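View pics/ov_scene.png

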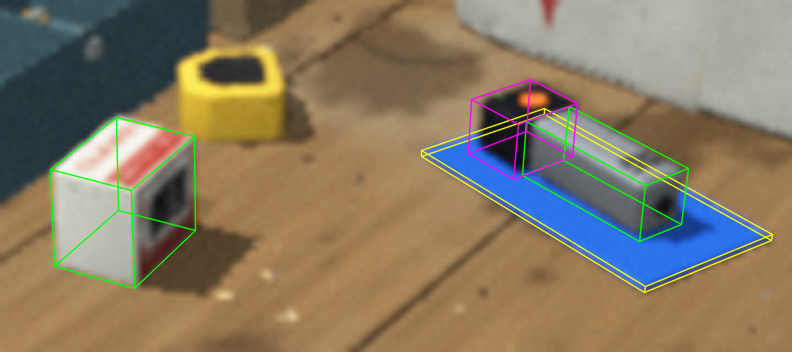

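```bash
python3 - <<'E'
from h import *
from station import viewer
from scipy.optimize import minimize
F={}
for n in("top","scene"):
    f=viewer.grab_frame(n);S=viewer.silhouettes(n,"scanner_centre")[0];F[n]=(f,S["region"]);print(n,S["conf"],S["region"].sum())
def parts(c,y): return [boxpts(c,y,-.07,.025,-.017,.017,.004,.04),boxpts(c,y,.025,.065,-.024,.024,.004,.04)]
def cost(p,cams):
    J=0
    for n in cams:
        f,r=F[n];s=8;off=np.array([350,130])
        m=np.zeros((150*s,120*s),np.uint8)
        for P in parts(p[:2]*.1,p[2]):
            h=cv2.convexHull(((proj(f,P)-off+.5)*s).astype(np.float32)).astype(np.int32);cv2.fillConvexPoly(m,h,255)
        m=cv2.resize(m,(120,150),interpolation=cv2.INTER_AREA)/255.
        t=r[130:280,350:470].astype(float);J+=1-np.minimum(m,t).sum()/np.maximum(m,t).sum()
    return J
for cams in(("top",),("scene",),("top","scene")):
    o=minimize(cost,[4.55,-2.63,-.27],args=(cams,),method="Nelder-Mead",options=dict(initial_simplex=[[4.55,-2.63,-.27],[4.7,-2.63,-.27],[4.55,-2.5,-.27],[4.55,-2.63,-.15]],xatol=1e-3,fatol=1e-4))
    print(cams,o.x*[.1,.1,1],o.fun)
p=o.x
for n,off,sz,s in(("top",(380,180),(80,100),6),("scene",(355,160),(90,60),8)):
    f=F[n][0];off=np.array(off)
    im=cv2.resize(f["image"][off[1]:off[1]+sz[1],off[0]:off[0]+sz[0],::-1],None,fx=s,fy=s,interpolation=cv2.INTER_CUBIC).copy()
    for P in parts(p[:2]*.1,p[2]): draw(im,f,P,(0,255,0),s,off)
    cv2.imwrite(f"pics/ov2_{n}.png",im)
E
```

```text
top 0.88 1025
scene 0.6 854
('top',) [ 0.45607054 -0.25766799 -0.34531678] 0.12258322442795277
('scene',) [ 0.45768526 -0.26058365 -0.41248642] 0.11782897914290691
('top', 'scene') [ 0.45656111 -0.25857021 -0.39843295] 0.24637500275042823
```

View pics/ov2_top.png

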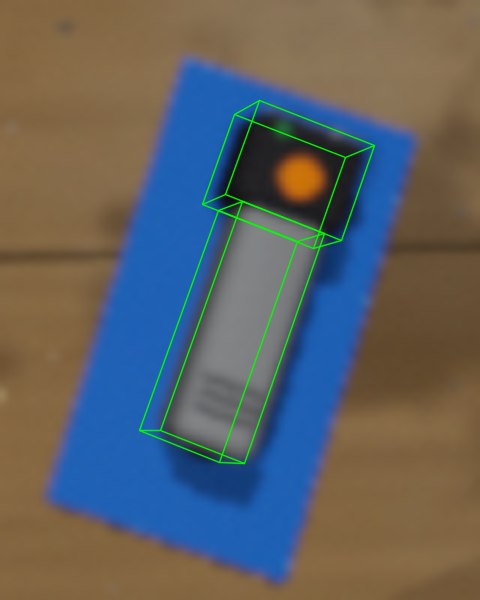

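View pics/ov2_scene.png

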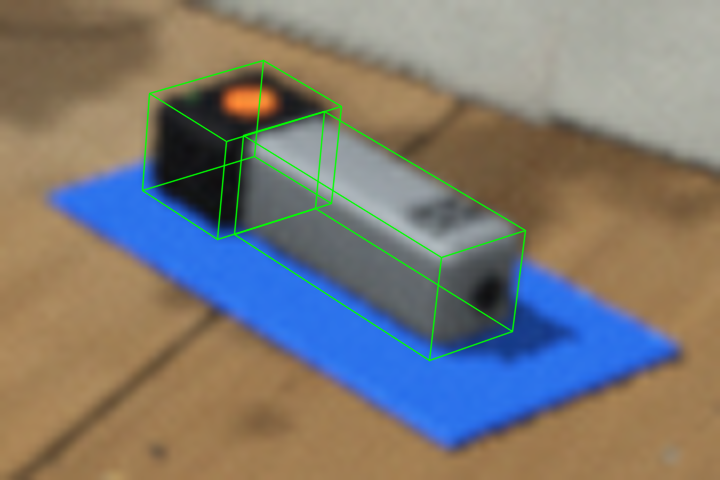

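Call:
apply_moves --deltas "0 0 -1 0; 0 0 -1 0.15; 0 0 -1 0.15; 0 0 -1 0.15; 0 0 0 0.15; 0 0 0 0.166; 0 0 0 0" --gripper -1

```text
t: 1.72
eef_pos: [0.2671, -0.6201, 0.2673]
ee_rot: [3.141, 0.0, 1.213]
force: [-0.3, 0.5, 0.4]
width: 0.0877
```

```bash
cat >> h.py <<'E'
def todelta(target,st):
    R=Rn.from_euler('xyz',st['ee_rot']).as_matrix()
    return R.T@(np.array(target)-st['eef_pos'])*100
E
python3 - <<'E'
from h import *
from station import readout
s=readout.get_state();print(s['t'],s['q'].round(3),s['eef_pos'],s['ee_rot'])
print(todelta([.455,-.262,.25],s))
E
```

```text
1.725 [-0.876  0.338  0.074  0.    -1.306 -1.053] [ 0.26711242 -0.62005135  0.26734627] [3.14097441e+00 4.92532917e-04 1.21268153e+00]
[40.12011424  5.04569253  1.7179861 ]
```

Call:
apply_moves --deltas "2 0.2 0 0; 5 0.6 0 0; 5 0.6 0 0; 5 0.6 0 0; 5 0.6 0 0; 5 0.6 0 0; 5 0.6 0.4 0; 4.5 0.7 0.6 0; 3.6 0.5 0.7 0; 0 0 0 0"

```text
t: 2.98
eef_pos: [0.4554, -0.2596, 0.2495]
ee_rot: [-3.142, -0.0, 1.218]
force: [0.5, 0.1, -1.0]
width: 0.0879
```

```bash
python3 - <<'E'
from h import *
from station import readout,viewer
s=readout.get_state();print(s['t'],s['q'].round(3),s['eef_pos'],s['ee_rot'])
f=viewer.grab_frame("wrist");im=f["image"][:,:,::-1].copy()
c=(.455,-.262);y=-.355
off=np.array([0,0])
draw(im,f,boxpts(c,y,-.07,.025,-.017,.017,.004,.04),(0,255,0),1,off)
draw(im,f,boxpts(c,y,.025,.065,-.024,.024,.004,.04),(255,0,255),1,off)
draw(im,f,boxpts((.4444,-.256),-.348,-.095,.095,-.05,.05,0,.004),(0,255,255),1,off)
cv2.imwrite("pics/w1.png",im)
cv2.imwrite("pics/w1r.png",f["image"][:,:,::-1])
print(f["cam_to_world"].round(3).tolist(),f["camera_matrix"].tolist())
E
```

```text
2.975 [-0.144  0.094 -0.281 -0.    -1.195 -1.78 ] [ 0.45544666 -0.25958346  0.24948123] [-3.14154110e+00 -3.31712917e-04  1.21796337e+00]
[[0.346, -0.902, -0.259, 0.385], [0.938, 0.332, 0.096, -0.234], [-0.0, -0.276, 0.961, 0.409], [0.0, 0.0, 0.0, 1.0]] [[328.2432849006626, 0.0, 319.30057853534123], [0.0, 328.2432849006626, 196.6658196170821], [0.0, 0.0, 1.0]]
```

View pics/w1.png

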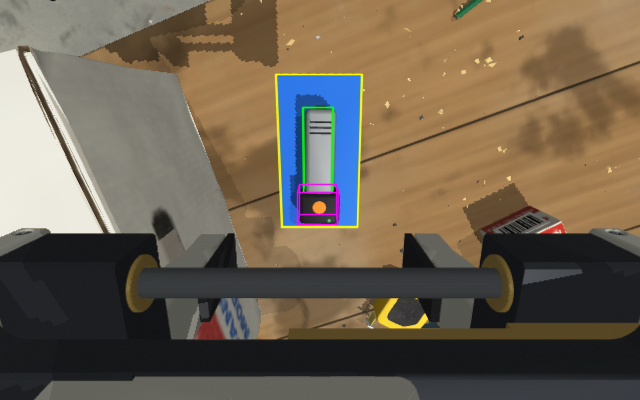

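```bash
python3 - <<'E'
import cv2
a=cv2.imread("pics/w1.png")[60:240,260:380];b=cv2.imread("pics/w1r.png")[60:240,260:380]
cv2.imwrite("pics/w1z.png",cv2.resize(cv2.hconcat([a,b]),None,fx=3.3,fy=3.3,interpolation=cv2.INTER_CUBIC))
E
```

```text
(no output)
```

View pics/w1z.png

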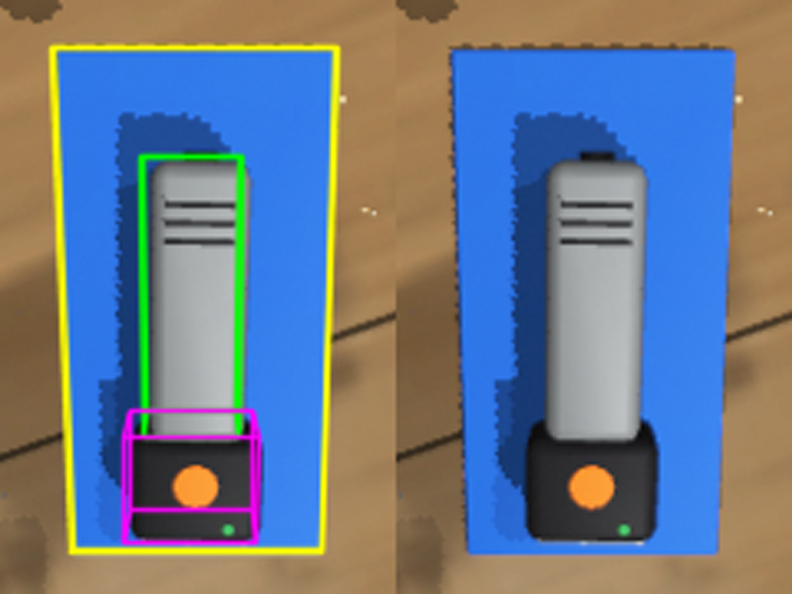

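Call:
apply_moves --deltas "0 0 2 0; 0 0 4 0; 0 0 4 0; 0 0 4 0; 0 0 4 0; 0 0 2.5 0; 0 0 1.5 0; 0 0 1 0; 0 0 0.9 0; 0 0 0 0"

```text
t: 4.28
eef_pos: [0.4548, -0.2621, 0.0105]
ee_rot: [-3.141, 0.0, 1.212]
force: [0.1, -0.1, -0.3]
width: 0.0876
```

Call:
apply_moves --deltas "0 0 0 0; 0 0 0 0; 0 0 0 0; 0 0 0 0; 0 0 0 0; 0 0 0 0; 0 0 0 0; 0 0 0 0" --gripper 1 --squeeze 20

```text
t: 5.28
eef_pos: [0.4549, -0.262, 0.0106]
ee_rot: [3.142, -0.0, 1.212]
force: [-0.4, 2.0, 1.1]
width: 0.0339
```

Call:
apply_moves --deltas "0 0 -0.5 0; 0 0 -1 0; 0 0 -2 0; 0 0 -2 0; 0 0 -2 0; 0 0 -2 0; 0 0 -1.5 0; 0 0 -0.5 0; 0 0 0 0"

```text
t: 6.4
eef_pos: [0.4547, -0.262, 0.1256]
ee_rot: [3.141, -0.0, 1.211]
force: [0.2, 0.8, -1.8]
width: 0.034
```

```bash
python3 - <<'E'
from h import *
from station import readout,viewer
s=readout.get_state();p=s['eef_pos'];print(s['t'],p,s['ee_rot'],s['width'],s['force'])
f=viewer.grab_frame("wrist");im=f["image"][:,:,::-1].copy()
g=viewer.grab_frame("top");im2=g["image"][:,:,::-1].copy()
c=p[:2];y=s['ee_rot'][2]-np.pi/2;z=p[2]+.0114
off=np.array([0,0])
for i,ff in((im,f),(im2,g)):
  draw(i,ff,boxpts(c,y,-.07,.025,-.017,.017,z-.018,z+.018),(0,255,0),1,off)
  draw(i,ff,boxpts(c,y,.025,.065,-.024,.024,z-.018,z+.018),(255,0,255),1,off)
draw(im,f,boxpts((.4444,-.256),-.348,-.095,.095,-.05,.05,0,.004),(0,255,255),1,off)
cv2.imwrite("pics/w2.png",im)
# target: label
c=np.array([.6285,-.0512]);yw=.14
u=np.array([np.cos(yw),np.sin(yw)]);L=c-.025*u;T=L-.145*u
print("label",L,"scanner target",T)
cv2.imwrite("pics/t2.png",cv2.resize(im2[100:300,200:470],None,fx=2.9,fy=2.9))
E
```

```text
6.4 [ 0.45474842 -0.26201605  0.12558092] [ 3.14141377e+00 -2.06383729e-04  1.21143795e+00] 0.033980065627483715 [ 0.24759885  0.83386037 -1.79205109]
label [ 0.6037446  -0.05468858] scanner target [ 0.46016328 -0.07492233]
```

View pics/w2.png

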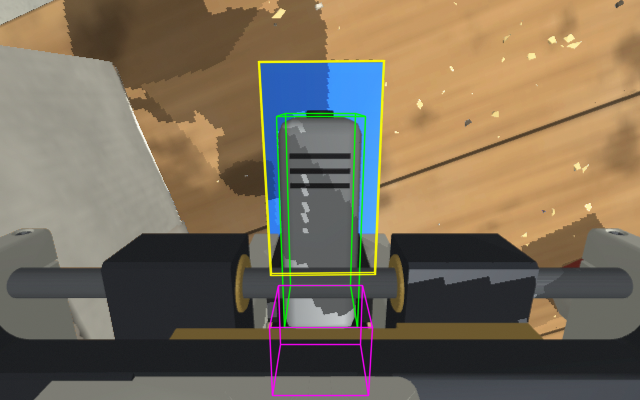

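View pics/t2.png

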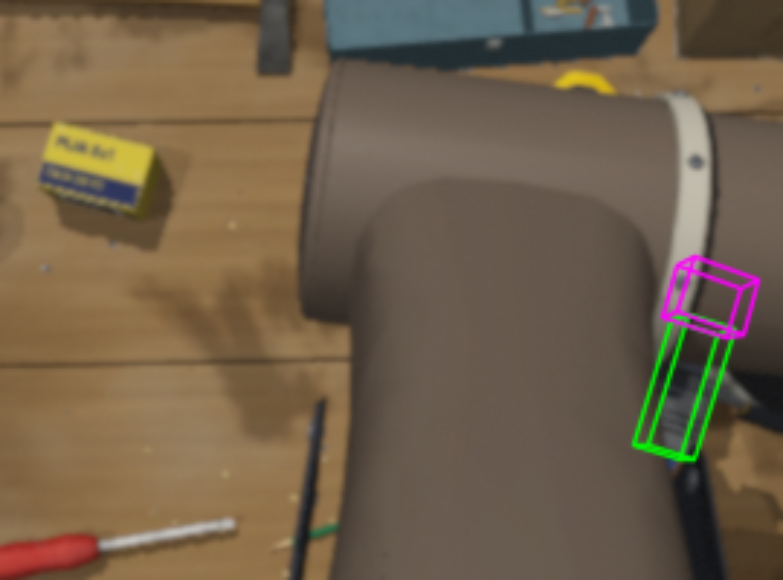

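Call:
apply_moves --deltas "0 0 0 -0.08; 0 0 0 -0.12; 0 0 0 -0.12; 0 0 0 -0.12; 0 0 0 -0.06; 0 0 0 0"

```text
t: 7.25
eef_pos: [0.4544, -0.262, 0.1248]
ee_rot: [-3.14, -0.0, 1.711]
force: [-1.1, -0.8, -1.1]
width: 0.0341
```

```bash
python3 - <<'E'
from h import *
from station import readout
s=readout.get_state();print(s['t'],s['q'].round(2),s['eef_pos'],s['ee_rot']);print(todelta([.460,-.075,.055],s))
E
```

```text
7.25 [-0.15  0.21 -0.46 -0.   -0.91 -1.28] [ 0.45441153 -0.26200126  0.12479867] [-3.14021966e+00 -4.91538196e-04  1.71100651e+00]
[18.43508219  3.17632124  6.98457491]
```

Call:
apply_moves --deltas "1.4 0.3 0 0; 3 0.5 0 0; 3.5 0.6 0 0; 3.5 0.6 0 0; 3 0.6 1 0; 2.4 0.3 1.5 0; 1.2 0.2 2 0; 0.4 0.1 1.7 0; 0 0 0.8 0; 0 0 0 0"

```text
t: 8.5
eef_pos: [0.4603, -0.0753, 0.0552]
ee_rot: [-3.14, 0.0, 1.711]
force: [-0.4, 0.5, -1.6]
width: 0.0336
```

```bash
python3 - <<'E'
from h import *
from station import readout,viewer
s=readout.get_state();p=s['eef_pos'];print(s['t'],p,s['ee_rot'],s['width'],s['force']);print(todelta([.460,-.075,.024],s))
off=np.array([0,0])
c=p[:2];y=s['ee_rot'][2]-np.pi/2;z=p[2]+.0114
for n in("scene","wrist"):
  f=viewer.grab_frame(n);im=f["image"][:,:,::-1].copy();cv2.imwrite(f"pics/{n}3r.png",im)
  draw(im,f,boxpts(c,y,-.07,.025,-.017,.017,z-.018,z+.018),(0,255,0),1,off)
  draw(im,f,boxpts(c,y,.025,.065,-.024,.024,z-.018,z+.018),(255,0,255),1,off)
  draw(im,f,boxpts((.6285,-.0512),.14,-.025,.025,-.035,.035,0,.06),(0,255,255),1,off)
  if n=="scene": im=cv2.resize(im[130:280,230:430],None,fx=4,fy=4,interpolation=cv2.INTER_CUBIC)
  cv2.imwrite(f"pics/{n}3.png",im)
E
```

```text
8.5 [ 0.4603108  -0.07534341  0.05524282] [-3.14041712e+00  1.51182356e-04  1.71136280e+00] 0.033643950086840235 [-0.37135283  0.51271511 -1.64703808]
[ 0.03882933 -0.02228941  3.12430451]
```

View pics/scene3.png

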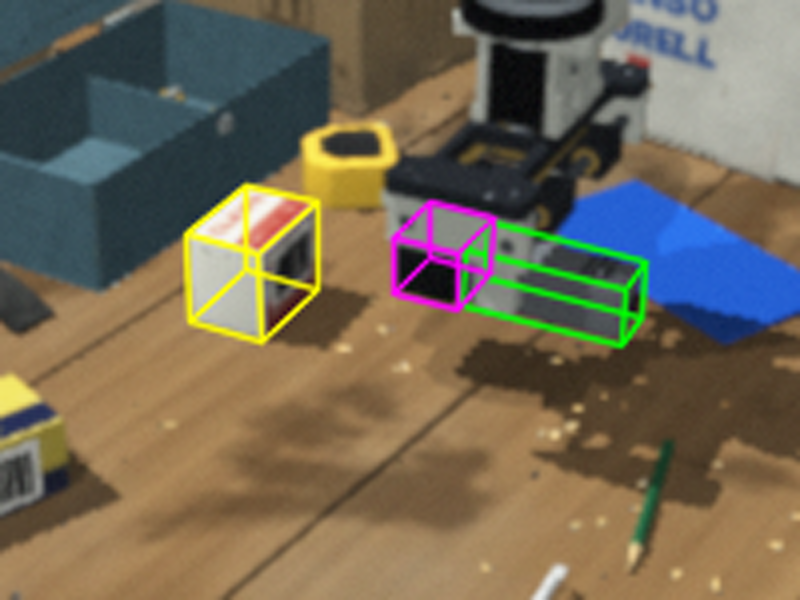

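View pics/wrist3.png

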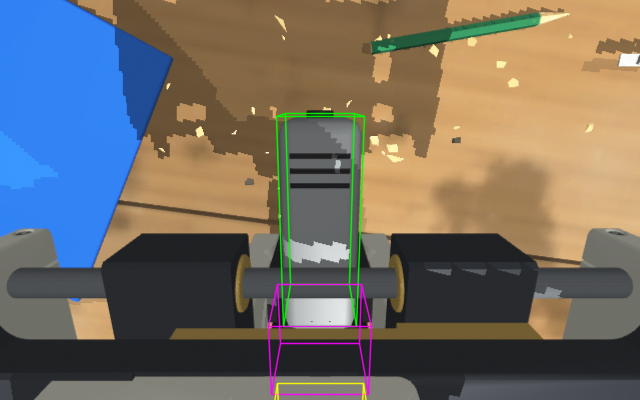

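Models match in both views: the scanner is level and points at the white box. I'll lower it to label height and hold.

Call:
apply_moves --deltas "0 0 0.5 0; 0 0 1 0; 0 0 1 0; 0 0 0.5 0; 0 0 0 0; 0 0 0 0; 0 0 0 0; 0 0 0 0; 0 0 0 0; 0 0 0 0"

```text
t: 9.85
eef_pos: [0.4607, -0.0754, 0.0256]
ee_rot: [3.141, -0.0, 1.712]
force: [1.8, -1.1, -0.1]
width: 0.0341
```

Call:
apply_moves --deltas "0 0 0 0; 0 0 0 0; 0 0 0 0; 0 0 0 0; 0 0 0 0; 0 0 0 0; 0 0 0 0; 0 0 0 0; 0 0 0 0; 0 0 0 0"

```text
t: 11.1
eef_pos: [0.4607, -0.0754, 0.0256]
ee_rot: [-3.142, -0.0, 1.712]
force: [0.1, -0.2, -1.6]
width: 0.0339
```

```bash
python3 - <<'E'
from h import *
from station import readout,viewer
s=readout.get_state();p=s['eef_pos'];print(s['t'],p,s['ee_rot'],s['width'],s['force'])
off=np.array([0,0])
c=p[:2];y=s['ee_rot'][2]-np.pi/2;z=p[2]+.0114
L=np.array([.6037,-.0547,.036]);d=L-[*c,z];print("label in scanner",np.cos(y)*d[0]+np.sin(y)*d[1],-np.sin(y)*d[0]+np.cos(y)*d[1],d[2])
f=viewer.grab_frame("scene");im=f["image"][:,:,::-1].copy()
draw(im,f,boxpts(c,y,.065,.145,-.001,.001,z-.001,z+.001),(0,255,0),1,off)
draw(im,f,boxpts(c,y,-.07,.065,-.024,.024,z-.018,z+.018),(255,0,255),1,off)
im=cv2.resize(im[130:280,230:430],None,fx=4,fy=4,interpolation=cv2.INTER_CUBIC)
cv2.imwrite(f"pics/s4.png",im)
E
```

```text
11.1 [ 0.4606634  -0.0754123   0.02555765] [-3.14155197e+00 -6.87241497e-06  1.71155646e+00] 0.03387394836898469 [ 0.14474687 -0.22737878 -1.61853992]
label in scanner 0.14452776426408837 0.0004400136973342385 -0.0009576474166949345
```

View pics/s4.png

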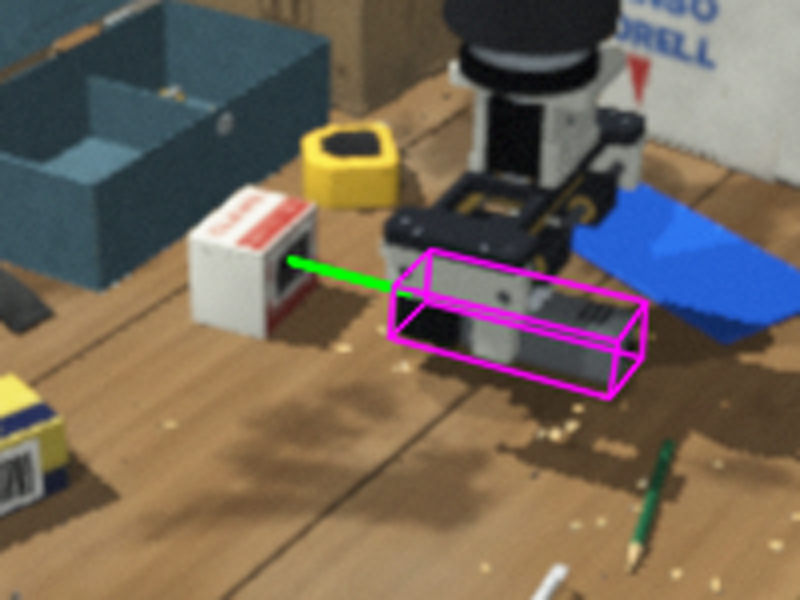

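The drawn beam ends on the middle of the label and was held for about 1.8 s. Now I'll return to the pad.

Call:
apply_moves --deltas "0 0 -0.6 0; 0 0 -1.5 0; -0.5 0 -2.5 0; -1.5 0 -2.5 0; -3 -0.3 -1.5 0; -3.5 -0.5 0 0; -3.5 -0.5 0 0; -3.5 -0.5 0 0; -2 -0.4 0 0; -0.9 -0.2 0 0"

```text
t: 12.4
eef_pos: [0.4625, -0.2619, 0.1117]
ee_rot: [-3.142, -0.0, 1.71]
force: [0.1, 0.0, -0.9]
width: 0.0337
```

Call:
apply_moves --deltas "0 0 0 0.08; 0 0 0 0.12; 0 0 0 0.12; 0 0 0 0.12; 0 0 0 0.07; 0 0 0 0"

```text
t: 13.15
eef_pos: [0.4628, -0.2605, 0.1118]
ee_rot: [3.141, -0.0, 1.203]
force: [0.6, -0.4, -1.1]
width: 0.0341
```

```bash
python3 - <<'E'
from h import *
from station import readout
s=readout.get_state();print(s['t'],s['eef_pos'],s['ee_rot'],s['width']);print(todelta([.447,-.257,.0110],s))
E
```

```text
13.15 [ 0.46277941 -0.26052924  0.11179394] [ 3.14143646e+00 -8.32589926e-05  1.20265579e+00] 0.034124970352704086
[-0.23943311 -1.60080045 10.07912427]
```

Call:
apply_moves --deltas "-0.1 -0.5 1 0; -0.1 -0.8 2 0; 0 -0.3 2 0; 0 0 2 0; 0 0 1.4 0; 0 0 0.8 0; 0 0 0.4 0; 0 0 0.2 0; 0 0 0.1 0; 0 0 0 0"

```text
t: 14.4
eef_pos: [0.4473, -0.2571, 0.0129]
ee_rot: [3.141, -0.0, 1.202]
force: [-0.0, 1.6, -1.6]
width: 0.0337
```

Call:
apply_moves --deltas "0 0 0.1 0; 0 0 0 0; 0 0 0 0"

```text
t: 14.78
eef_pos: [0.4471, -0.2571, 0.0116]
ee_rot: [3.142, -0.0, 1.202]
force: [0.2, 1.0, -1.7]
width: 0.0339
```

Call:
apply_moves --deltas "0 0 0.1 0; 0 0 0 0; 0 0 0 0"

```text
t: 15.15
eef_pos: [0.4472, -0.2571, 0.0106]
ee_rot: [3.141, -0.0, 1.202]
force: [-0.6, -0.1, -0.9]
width: 0.0341
```

Call:
apply_moves --deltas "0 0 0 0; 0 0 0 0; 0 0 0 0; 0 0 0 0; 0 0 0 0; 0 0 0 0; 0 0 0 0; 0 0 0 0" --gripper -0.2

```text
t: 16.15
eef_pos: [0.4471, -0.257, 0.0106]
ee_rot: [-3.142, 0.0, 1.202]
force: [-0.3, 1.1, 0.2]
width: 0.0527
```

Call:
apply_moves --deltas "0 0 -0.5 0; 0 0 -1.5 0; 0 0 -2.5 0; 0 0 -3 0; 0 0 -4 0; 0 0 -4 0; 0 0 -4 0; 0 0 -3 0; 0 0 -1 0; 0 0 0 0"

```text
t: 17.4
eef_pos: [0.4471, -0.257, 0.2463]
ee_rot: [3.14, -0.001, 1.201]
force: [-0.3, 0.3, -0.3]
width: 0.0525
```

```bash
python3 - <<'E'
from h import *
from station import readout,viewer
s=readout.get_state();print(s['t'],s['eef_pos'],s['force'])
f=viewer.grab_frame("wrist");im=f["image"][:,:,::-1].copy();off=np.array([0,0])
c=(.4475,-.257);y=-.365
draw(im,f,boxpts(c,y,-.07,.025,-.017,.017,.004,.04),(0,255,0),1,off)
draw(im,f,boxpts((.4444,-.256),-.348,-.095,.095,-.05,.05,0,.004),(0,255,255),1,off)
a=im[50:250,240:400]
g=viewer.grab_frame("scene");b=g["image"][150:250,270:450,::-1].copy()
cv2.imwrite("pics/w5.png",cv2.resize(a,None,fx=3,fy=3));cv2.imwrite("pics/s5.png",cv2.resize(b,None,fx=4,fy=4))
E
```

```text
17.4 [ 0.44705517 -0.25696662  0.2462678 ] [-0.25337887  0.26308077 -0.27676921]
```

View pics/w5.png

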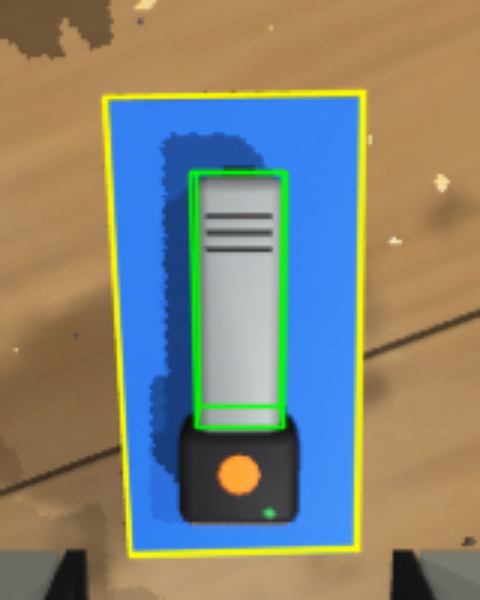

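View pics/s5.png

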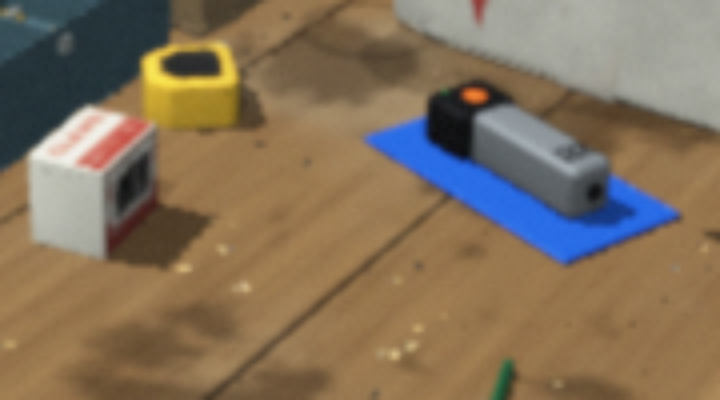

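The scanner lies flat on the pad, button up and centred within a few mm. The white box hasn't moved and the gripper is well clear.

```bash
python3 -c "
from station import job
print(job.job_done())"
```

```text
the job is handed in; nothing more can be done
None
```

I scanned the white and red box's label, laid the scanner back on the blue pad, and handed the job in at about 17.5 s of the 48 s allowed. The hand-in reports no verdict, so what follows is from my own measurements.

- **Scan:** I held the scanner still for about 1.8 s. The label's middle sat 144.5 mm ahead of the scanner's centre, so the window was about 80 mm from it. The beam was within 1 mm of the label's middle sideways and in height. The beam was within about 0.02 rad of square. These figures come from the measured tool pose and the box position I fitted in the camera image. The scene picture agreed, with the drawn beam ending on the label.
- **Return:** The last pictures show the scanner flat on the pad, button up, its centre about 3 mm from the pad's middle. The gripper is open and about 0.25 m above the bench.
- **Boxes:** The white box looked unmoved in the last picture. The yellow box was outside that view. The scanner was never aimed at it, and the gripper never went near it.

One check disagreed: my first fit of the scanner's position, from the automatic outlines, was a few millimetres and up to 0.05 rad off. I used the wrist camera view for the grasp instead.

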